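# Seat the wax-melt mould on its base and lock it with the T-handle key

### The arm

A 6-joint arm with a two-finger parallel gripper is mounted at the origin on a cart in front of the work surface, level with it; the furniture and walls round the work are solid. World frame = base frame: x ahead of the robot, y to its left, z up, the work surface at z = 0. Lengths are in mm, angles in rad, forces in N, time in s.
With the tool pointing down it reaches from about 300 to 775 mm from the base axis. Payload 14.6 kg.
Tool frame: the origin (TCP) lies at the centre of the arm's flange, where the gripper is bolted on; the fingertips stand 199 mm ahead of it and the grasp point (between the pads) lies 180 mm ahead of it; z points along the fingers, y is the line along which they close (so a half turn about z gives the same grasp; the last joint's range is limited). The gripper opens to 94 mm and grips with 3 to 60 N. Pads are 16 mm wide; open, the fingers measure 119 mm over their backs; the gripper's body (75 mm by 177 mm) begins 78 mm behind the grasp point.
Start: joints at [1.052, 0.3, 1.521, -0, 1.321, -0.067], TCP at [240.119, 494.807, 404.646] pointing down, gripper open.
Joint ranges: [-3.03, 3.03], [-0.79, 2.21], [0.23, 2.52], [-1.04, 4.18], [0, 3.07], [-2.55, 2.55]. Speed limits (rad/s): [2.22, 2.22, 2.57, 3.14, 3.14, 3.14].

### API

Orientations are given as [roll, pitch, yaw] about the fixed x, y, z axes, in that order (R = Rz(yaw) Ry(pitch) Rx(roll)).
In Python, from cell import manip, optics, workorder gives the robot as it stands.
- The arm moves only by the tool step_arm, never from a script. Its argument "increments" is a list that holds one entry, the list of rows, each a list of 7 numbers: the turn, a rotation vector about the tool's x, y, z as a fraction of full scale, then the shift along the tool's x, y, z as a fraction of full scale, then the closure, from -1 (fully open) to 1 (shut). In form: [[[wx, wy, wz, tx, ty, tz, fingers], ...]]. A call has 1 to 5 rows; each row shifts and turns the commanded pose from where the row before left it, along the tool's axes as they then stand; what a row does not reach is not made up. Full scale, the value 1, is 40 mm for a shift and 45 degrees for a turn. A row lasts 1/10 s, in which the tool goes at most 50 mm and 8.59 degrees, less where a joint would pass 70% of its speed; a pose out of reach is approached as far as the arm can. A call with a number of a shift or a turn outside -1 to 1 is refused whole. A call with a gripper value outside its range is refused whole. The fingers move at their own pace and stop on an object; "newtons" is the grip in N (left out, the last holds). Time passes only in rows, so rows that do not move let the fingers close. It gives the time, the measured TCP pose, the force, the opening and the grip force at its end, in the units of the state.
- manip.read_state(): the state, without advancing time (a new reading comes with each control period).
- optics.camera(name): name is "scene" or "top" or "wrist"; returns a dict with "frame" (420x560x3 uint8, red, green, blue), "range_z" (420x560 float32, mm along the optical axis (not along the pixel's ray), 0 where there is no reading), "mtx" (3x3 intrinsics, pixels), "cam_to_world" (4x4, takes a point from camera to world coordinates). Camera axes: x right, y down, z forward; pixel columns grow to the right and rows downward; lengths in mm; the calibration is good to about 2 mm. A picture is of the moment at which its call begins.
- workorder.sign_off(): hands the job in; it is judged then, once.
The state is a dict: "clock": time; "joints": joint angles; "qd": joint speeds; "effort": joint torques, N m; "eef_pos": TCP position; "eef_rot": TCP orientation; "wrist_force": force on the tool from outside, world axes, zero at the start; "moment": the same for the moment, N m; "finger_gap": finger opening in mm; "finger_force": force on a finger pad.
Only numpy, scipy, OpenCV 4.12 (cv2) and the standard library are available. Lean on these libraries where they do the work, as an engineer would, in place of code of your own. Each camera call takes 0.05 s, during which the arm holds its last target. There are 200 camera calls.

### The job

Set the aluminium wax-melt mould fully down onto the two pegs of the blue base, so that the brass cross bar of the base's locking screw comes up through the slot into the mould's well. Then take the forked T-handle key from its wooden block, put its fork down the well over the cross bar and turn it clockwise (seen from above) until it stops, so that the mould is locked. Stand the key back upright in its block, and leave the pen, the dropper bottle, the pink-labelled jar and the tape roll where they are.

Things in the scene. Friction and masses are not known exactly. Their poses are not given: they have to be found in the camera images.
- mould: Loose aluminium block, 120 (its x) x 54 (y) x 44 mm high, 0.3 to 0.5 kg; origin at the centre of its underside, z up. On top two round cups and in the middle a 38 mm wide well, down to 14 mm above the underside. Through that floor: a middle slot 32 (x) x 16 mm and, at x = +-46 mm, two 11 mm peg holes. Fits the base either way round (half turn). Grasp across its 54 mm width.
- mould_base: Fixed blue steel plate 170 (its x) x 84 (its y) x 18 mm high; origin at the centre of its underside, z up. On its top at x = +46 and -46 mm stand two tapered pegs, 8 mm wide, 13 mm high (the upper 6 mm a cone), and in the middle the locking screw.
- base_seat (a point): Centre of the top face of the base (18 mm above the table), axes as the base. The underside's centre of the seated mould lies here, the mould's x along the base's x.
- lock_screw (a joint): Turn (rad) of the locking screw about the upright axis through base_seat: 0 with its brass cross bar along the base's x, so that it passes the mould's slot; grows clockwise seen from above to a stop at 1.2 (locked). Starts within 0.08 of 0. Stays where left; turning takes about 0.06 N m.
- screw_head (a point): Point on the screw's axis at the underside of the cross bar, 16.5 mm above the base's top. Bar 28 mm long, 11 mm wide, its sides upright for 8 mm, then sloping to a ridge 13.5 mm above this point. It lies 14 mm below the rim of the seated mould's well, out of the fingers' reach. The key is fully on when its origin is here.
- key: Loose steel T-handle key, 0.24 kg, 167 mm tall, starting upright in the wooden block, T-bar on top. Origin at the middle of the fork's lower end, z up the shaft (10 mm thick), x along the T-bar (110 mm long, 11 mm thick). Fork: two 18 mm wide prongs either side of a slot along x, 14 mm wide, 13.5 mm deep; 25 mm outside. On the screw its x lies along the cross bar, with 0.18 rad of play.
- key_hub (a point): Centre of the 18 mm cube hub where the T-bar crosses the shaft, 158 mm above the key's origin: grasp here from above, fingers closing across the T-bar.
- tool_block: Fixed wooden block 72 x 72 x 85 mm high (78 mm wide at the foot); origin at the centre of its underside, z up. A round hole 34 mm wide, 78 mm deep, opens in the middle of its top.
- block_hole (a point): Centre of the floor of the block's hole, 7 mm above the table; the key's origin stands here.
- dropper: Loose dropper bottle, 33 mm wide, 104 mm tall, origin at its underside. Leave alone.
- colour_jar: Loose glass jar with a pink label, 55 x 58 x 82 mm, origin at its underside. Leave alone.
- pen: Loose black marker pen lying flat, 128 x 19 mm. Leave alone.
- tape: Loose roll of tape lying flat, 104 mm wide, 24 mm high. Leave alone.
Not all that is in view belongs to the job. What is shaped like the tool_block but green or red is not meant.

How it is judged (in metres and radians):
On the way, in this order (a step that is already met when the one before it is completed fails the run):
1. the mould sits fully down on the base's pegs, the screw still unlocked (z of mould in the frame of base_seat between -0.0025 and 0.0025 m and horizontal distance between mould and base_seat below 0.004 m and angle between the x axis of mould and the x axis of mould_base, either way round below 0.1 rad and angle between mould's own z axis and vertical below 0.05 rad and value of joint lock_screw below 0.3 rad), for 0.2 s.
2. the key is fully down over the cross bar, the screw still unlocked (distance between key and screw_head below 0.005 m and angle between the z axis of key and the z axis of mould_base, either way round below 0.12 rad and value of joint lock_screw below 0.3 rad), for 0.1 s.
3. the screw is turned clockwise to its stop with the key on it (distance between key and screw_head below 0.005 m and angle between the z axis of key and the z axis of mould_base, either way round below 0.12 rad and value of joint lock_screw above 1.05 rad), for 0.1 s.
At the end, for the whole second after the job is handed in: Mould seated on the base (height within 2.5 mm, centre within 4 mm, turn within 0.1 rad either way round, level within 0.05), screw over 1.05 rad, key upright within 0.12 rad in its block (origin within 9 mm of block_hole sideways, under 6 mm above it), both at rest (z of mould in the frame of base_seat between -0.0025 and 0.0025 m and horizontal distance between mould and base_seat below 0.004 m and angle between the x axis of mould and the x axis of mould_base, either way round below 0.1 rad and angle between mould's own z axis and vertical below 0.05 rad and value of joint lock_screw above 1.05 rad and horizontal distance between key and block_hole below 0.009 m and z of key in the frame of block_hole below 0.006 m and angle between the z axis of key and the z axis of tool_block, either way round below 0.12 rad and linear speed of each of key, mould below 0.02 m/s); the robot touches nothing.
It fails at once if the dropper bottle is moved more than 3 cm (distance of dropper from where it was at the start of the episode above 0.03 m).
It fails at once if the jar with the pink label is moved more than 3 cm (distance of colour_jar from where it was at the start of the episode above 0.03 m).
It fails at once if the marker pen is moved more than 3 cm (distance of pen from where it was at the start of the episode above 0.03 m).
It fails at once if the tape roll is moved more than 3 cm (distance of tape from where it was at the start of the episode above 0.03 m).
It also fails if it takes over 72 s, if anything falls off the work surface, if the arm or the gripper's body presses on something with over 40 N, if the wrist force passes 120 N, or if a joint passes its speed limit or range.

## Working session

There is one attempt and no reset: what is moved stays moved. The work goes in short steps, Python scripts to look and compute and a tool call to move; the robot and the scene stay as the last step left them, time stands still between calls to the robot, and variables do not carry over. Pictures are saved under pics/ and viewed, at most 10 in all, crops included, and the job is handed in when it is done.

Besides the shell and the picture viewer there is one more tool, called after "Call:" as name(argument=value, ...) on one line, values as JSON. step_arm: Moves the arm, as the interface text tells. Its arguments: {"type":"object","properties":{"increments":{"type":"array","items":{"type":"array","items":{"type":"array","items":{"type":"number"}}}},"newtons":{"type":"number"}},"required":["increments"]}

```bash
mkdir -p pics; cat > h.py <<'E'
import numpy as np, cv2
from cell import manip, optics, workorder
def grab(n,name):
    c=optics.camera(n); cv2.imwrite(f'pics/{name}.png',c['frame'][:,:,::-1]); np.savez(f'{name}.npz',**c); return c
def world(c):
    K=np.array(c['mtx']);T=np.array(c['cam_to_world']);z=c['range_z'].astype(float)
    v,u=np.mgrid[:z.shape[0],:z.shape[1]]
    P=np.stack([(u-K[0,2])/K[0,0]*z,(v-K[1,2])/K[1,1]*z,z],-1)@T[:3,:3].T+T[:3,3]
    P[z==0]=np.nan; return P
E
python3 - <<'E'
from h import *
a=grab('scene','s0');b=grab('top','t0')
cv2.imwrite('pics/both.png',cv2.resize(np.vstack([a['frame'],b['frame']])[:,:,::-1],(560,840))[:, :])
print(b['cam_to_world'],manip.read_state())
E
```

```text
[[-2.88702643e-02 -9.87177728e-01  1.56992485e-01  2.88506919e+02]
 [-9.99576147e-01  2.91003887e-02 -8.32981804e-04 -2.29971825e+02]
 [-3.74624126e-03 -1.56949992e-01 -9.87599446e-01  1.67036514e+03]
 [ 0.00000000e+00  0.00000000e+00  0.00000000e+00  1.00000000e+00]] {'clock': 0.1, 'joints': array([ 1.05238672e+00,  3.00418356e-01,  1.52145349e+00, -3.84764488e-05,
        1.32065427e+00, -6.65843387e-02]), 'qd': array([-0.0007332 , -0.00207279, -0.00163201,  0.00017352,  0.00035845,
        0.00027264]), 'effort': array([ 3.55137690e-04, -5.32654738e+01, -3.53284836e+01,  7.08750682e-02,
        2.35010160e-02, -8.40348821e-05]), 'eef_pos': array([240.12645372, 494.80019849, 404.16913708]), 'eef_rot': array([-3.14065878e+00, -2.49204274e-05,  2.68977691e+00]), 'wrist_force': array([-0.17151872, -0.32836142,  0.50233883]), 'moment': array([ 0.00023606,  0.01266993, -0.02808573]), 'finger_force': 0.0, 'finger_gap': 94.05481636680264}
```

View pics/t0.png

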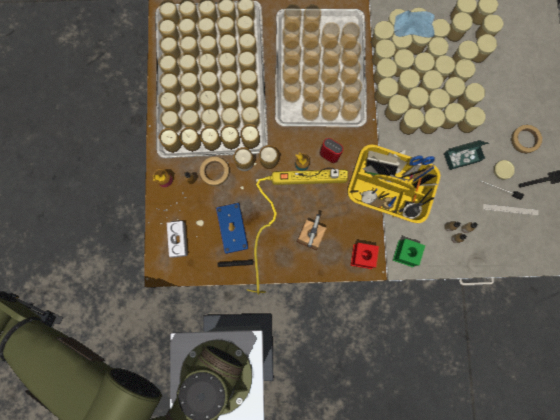

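View pics/s0.png

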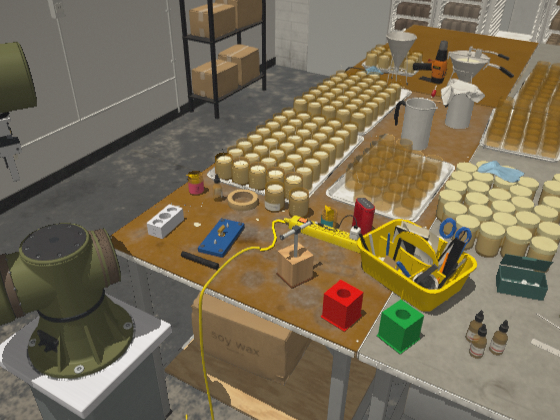

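The top view shows the mould at (177,239), the blue base at (232,228) and the key in the wooden block at (312,234). The lookalikes are the red block (366,255) and green block (410,252), and I choose the wooden one. The pen is at (236,263), tape (214,171), jar (163,178) and dropper (190,177).

```bash
python3 - <<'E'
from h import *
for n,boxes in (('t0',dict(mould=(163,217,192,262),base=(212,200,252,256),block=(296,212,330,252))),('s0',dict(mould=(140,200,190,240),base=(192,212,250,260),block=(270,220,320,290)))):
    c=dict(np.load(n+'.npz'));P=world(c);f=c['frame'].astype(int)
    for k,(u0,v0,u1,v1) in boxes.items():
        p=P[v0:v1,u0:u1].reshape(-1,3);g=f[v0:v1,u0:u1].reshape(-1,3)
        if k=='mould': m=(p[:,2]>36)&(p[:,2]<52)
        elif k=='base': m=(g[:,2]>g[:,0]+30)&(p[:,2]>12)&(p[:,2]<24)
        else: m=(p[:,2]>79)&(p[:,2]<91)
        q=p[m][:,:2].astype(np.float32); r=cv2.minAreaRect(q); print(n,k,m.sum(),np.round(np.nanmedian(p[m][:,2]),1),np.round(np.array(r[0]),1),np.round(r[1],1),round(r[2],1))
        if k=='block':
            m=p[:,2]>150;q=p[m];print('key',m.sum(),np.round(np.median(q[:,2]),1),cv2.minAreaRect(q[:,:2].astype(np.float32)))
    if n=='t0':
        for nm,(u,v) in dict(pen=(236,263),tape=(214,158),jar=(163,176),drop=(189,176),strip=(310,177),cable=(258,240)).items(): print(nm,np.round(P[v,u]))
t=np.load('t0.npz')['frame'][190:280,150:340];cv2.imwrite('pics/tc.png',cv2.resize(t[:,:,::-1],None,fx=4,fy=4,interpolation=2))
E
```

```text
t0 mould 339 43.1 [474.4 134.2] [121.5  55.5] 4.2
t0 base 870 17.7 [509.9 -60.9] [168.8  81.5] 10.6
t0 block 293 84.2 [ 473.7 -340.9] [71.6 72.4] 64.9
key 132 169.7 ((474.09088134765625, -340.76788330078125), (17.146814346313477, 108.43536376953125), 70.94576263427734)
pen [383. -75.  19.]
tape [765.  -2.  28.]
jar [691. 171.  75.]
drop [689.  80.  73.]
strip [ 683. -347.   30.]
cable [ 465. -154.   -5.]
s0 mould 352 43.2 [475.9 132.8] [128.  62.] 5.2
s0 base 797 18.2 [510.6 -62.9] [175.2  86.7] 10.7
s0 block 401 84.8 [ 473.6 -343.6] [80.  75.3] 65.4
key 181 169.0 ((473.5041809082031, -343.0381164550781), (18.936128616333008, 110.73997497558594), 71.49302673339844)
```

View pics/tc.png

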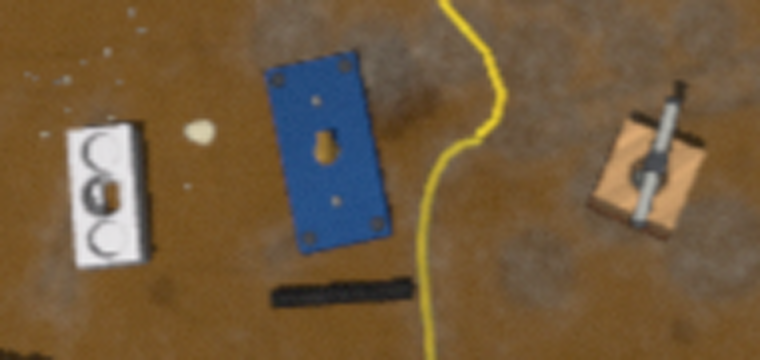

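The crop confirms that the wooden block holds the key, with its T-bar at about -19°. The mould's x is at about 4° and the base's at about 10.6°. Sizes and heights match the description, so I move over the mould.

Call:
step_arm(increments=[[[0, 0, 0, -0.77, -0.463, 0.208, -1], [0, 0, 0, -0.77, -0.463, 0.208, -1], [0, 0, 0, -0.77, -0.463, 0.208, -1], [0, 0, 0, -0.77, -0.463, 0.208, -1], [0, 0, 0, -0.77, -0.463, 0.208, -1]]])

```text
clock: 0.6
eef_pos: [338.7, 343.0, 362.6]
eef_rot: [-3.141, -0.0, 2.69]
wrist_force: [0.7, 0.8, -1.0]
finger_gap: 94.6
finger_force: 0.0
```

Call:
step_arm(increments=[[[0, 0, 0, -0.77, -0.463, 0.208, -1], [0, 0, 0, -0.77, -0.463, 0.208, -1], [0, 0, 0, -0.77, -0.463, 0.208, -1], [0, 0, 0, -0.77, -0.463, 0.208, -1], [0, 0, 0, -0.77, -0.463, 0.208, -1]]])

```text
clock: 1.1
eef_pos: [436.9, 192.4, 321.0]
eef_rot: [-3.141, -0.0, 2.69]
wrist_force: [1.0, 0.8, 0.8]
finger_gap: 94.1
finger_force: 0.0
```

Call:
step_arm(increments=[[[0, 0, 0, -0.77, -0.463, 0.208, -1], [0, 0, 0, -0.77, -0.463, 0.208, -1], [0, 0, -0.167, 0, 0, 0, -1], [0, 0, -0.167, 0, 0, 0, -1], [0, 0, -0.167, 0, 0, 0, -1]]])

```text
clock: 1.6
eef_pos: [475.7, 133.2, 304.4]
eef_rot: [-3.141, -0.001, 3.088]
wrist_force: [-0.9, 0.5, 0.1]
finger_gap: 93.8
finger_force: 0.0
```

Call:
step_arm(increments=[[[0, 0, -0.167, 0, 0, 0, -1], [0, 0, 0, 0, 0, 0, -1], [0, 0, 0, 0, 0, 0, -1]]])

```text
clock: 1.9
eef_pos: [475.6, 133.5, 304.7]
eef_rot: [-3.142, -0.0, -3.073]
wrist_force: [0.3, -0.1, 0.0]
finger_gap: 93.8
finger_force: 0.0
```

```bash
python3 - <<'E'
from h import *
c=grab('wrist','w1');print(manip.read_state());print(np.round(c['cam_to_world'],3))
P=world(c);m=(P[...,2]>37)&(P[...,2]<51)&(abs(P[...,0]-475)<90)&(abs(P[...,1]-134)<60);q=P[m]
print(m.sum(),np.median(q[:,2]),cv2.minAreaRect(q[:,:2].astype(np.float32)))
E
```

```text
{'clock': 1.95, 'joints': array([ 1.99565967e-01,  2.87856850e-01,  1.78661131e+00, -1.10779399e-05,
        1.06732332e+00, -1.44050303e+00]), 'qd': array([-0.00052932, -0.00030386,  0.00128394,  0.0008953 , -0.00167279,
       -0.01044003]), 'effort': array([-2.44778133e-02, -4.81038380e+01, -3.09409261e+01, -6.34312528e-03,
        7.71193346e-02, -8.94323294e-02]), 'eef_pos': array([475.57048786, 133.52844714, 304.70672438]), 'eef_rot': array([-3.14155720e+00, -1.95880022e-04, -3.07231464e+00]), 'wrist_force': array([ 0.29778035, -0.3480728 , -0.45710392]), 'moment': array([ 0.04252772,  0.00218145, -0.00794591]), 'finger_force': 0.0, 'finger_gap': 94.34316061691486}
[[-6.90000e-02  9.67000e-01  2.45000e-01  4.03399e+02]
 [ 9.98000e-01  6.70000e-02  1.70000e-02  1.29331e+02]
 [-0.00000e+00  2.46000e-01 -9.69000e-01  2.85587e+02]
 [ 0.00000e+00  0.00000e+00  0.00000e+00  1.00000e+00]]
6787 44.667201497307445 ((474.49420166015625, 133.39605712890625), (120.56922912597656, 54.202308654785156), 4.654232025146484)
```

View pics/w1.png

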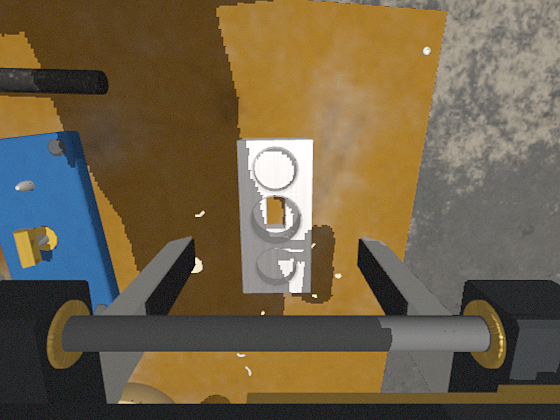

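The wrist view shows the mould centred between the fingers at about (276,215), with the base on the left. Measured centre is (474.5,133.4) and yaw 4.65°, so I go down and grasp.

Call:
step_arm(increments=[[[0, 0, -0.015, 0.027, 0, 0.6, -1], [0, 0, 0, 0, 0, 0.6, -1], [0, 0, 0, 0, 0, 0.6, -1], [0, 0, 0, 0, 0, 0.6, -1], [0, 0, 0, 0, 0, 0, -1]]])

```text
clock: 2.45
eef_pos: [473.8, 133.3, 206.4]
eef_rot: [-3.141, -0.005, -3.059]
wrist_force: [-0.2, -0.3, -0.4]
finger_gap: 94.2
finger_force: 0.0
```

Call:
step_arm(increments=[[[0, 0, 0, 0, 0, 0, 1], [0, 0, 0, 0, 0, 0, 1], [0, 0, 0, 0, 0, 0, 1], [0, 0, 0, 0, 0, 0, 1], [0, 0, 0, 0, 0, 0, 1]]], newtons=35)

```text
clock: 2.95
eef_pos: [474.6, 133.4, 209.3]
eef_rot: [3.142, 0.001, -3.057]
wrist_force: [0.1, 1.4, 0.6]
finger_gap: 57.3
finger_force: 0.0
```

Call:
step_arm(increments=[[[0, 0, 0, 0, 0, 0, 1], [0, 0, 0, 0, 0, 0, 1], [0, 0, 0, 0, 0, 0, 1], [0, 0, 0, 0, 0, 0, 1], [0, 0, 0, 0, 0, 0, 1]]])

```text
clock: 3.45
eef_pos: [474.6, 133.4, 209.2]
eef_rot: [3.142, 0.0, -3.057]
wrist_force: [-1.7, -0.7, 5.4]
finger_gap: 54.2
finger_force: 35.0
```

Call:
step_arm(increments=[[[0, 0, 0, 0, 0, -0.5, 1], [0, 0, 0, 0, 0, -0.9, 1], [0, 0, 0, 0, 0, -0.9, 1], [0, 0, 0, -0.24, -0.676, 0, 1], [0, 0, 0, -0.24, -0.676, 0, 1]]])

```text
clock: 3.95
eef_pos: [498.3, 80.9, 301.5]
eef_rot: [3.142, 0.001, -3.055]
wrist_force: [0.3, 0.1, -4.3]
finger_gap: 54.0
finger_force: 35.0
```

Call:
step_arm(increments=[[[0, 0, 0, -0.24, -0.676, 0, 1], [0, 0, -0.128, 0, 0, 0, 1], [0, 0, 0, 0, 0, 0, 1], [0, 0, 0, 0, 0, 0, 1], [0, 0, 0, 0, 0, 0, 1]]])

```text
clock: 4.45
eef_pos: [509.9, 55.5, 300.6]
eef_rot: [3.141, -0.0, -2.958]
wrist_force: [0.2, -0.3, -4.0]
finger_gap: 53.8
finger_force: 35.0
```

```bash
python3 - <<'E'
from h import *
c=grab('wrist','w2');s=manip.read_state();print({k:s[k] for k in('eef_pos','eef_rot','finger_gap','finger_force','wrist_force')})
P=world(c);f=c['frame'].astype(int)
m=(f[...,2]>f[...,0]+30)&(P[...,2]>12)&(P[...,2]<24);q=P[m]
print(m.sum(),np.median(q[:,2]),cv2.minAreaRect(q[:,:2].astype(np.float32)))
for lo,hi in((24,34),(34,52)):
  m=(P[...,2]>lo)&(P[...,2]<hi)&(abs(P[...,0]-510)<70)&(abs(P[...,1]+61)<40)
  n,l,st,ce=cv2.connectedComponentsWithStats(m.astype(np.uint8))
  for i in range(1,n):
    if st[i,4]>8: print(lo,st[i],P[l==i].mean(0).round(1),P[l==i].max(0).round(1))
E
```

```text
{'eef_pos': array([509.91708462,  55.46403407, 300.68941452]), 'eef_rot': array([ 3.14156125e+00, -3.18089508e-04, -2.95730504e+00]), 'finger_gap': 53.77764882113028, 'finger_force': 34.99719478189945, 'wrist_force': array([ 0.31063948,  0.3063076 , -3.93091646])}
18613 18.793360635391082 ((510.07098388671875, -60.33523941040039), (168.57444763183594, 83.85690307617188), 10.42499828338623)
24 [118 127  12  11  99] [465.1 -67.6  28.5] [469.2 -64.6  32.6]
24 [132 187   5  11  39] [509.4 -56.9  27.8] [513.8 -55.9  32.8]
24 [131 242  11  10  91] [554.5 -51.3  28.2] [559.5 -48.5  32.4]
34 [111 176  22  41 766] [509.5 -58.6  44.4] [525.1 -53.3  50.7]
```

View pics/w2.png

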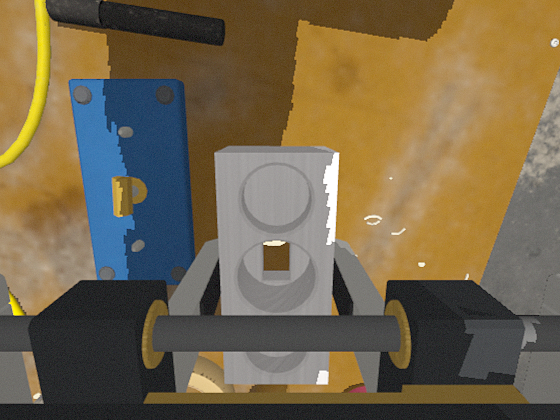

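The base is at left (pegs at (124,132) and (137,246), brass bar at (124,196)) and the held mould is in the middle. I check the held mould's offset with the same camera.

```bash
python3 - <<'E'
from h import *
c=dict(np.load('w2.npz'));P=world(c)
m=(P[...,2]>125)&(P[...,2]<145)&(abs(P[...,0]-510)<90)&(abs(P[...,1]-55)<40);print(m.sum())
z=np.median(P[m][:,2]);m&=abs(P[...,2]-z)<4;q=P[m];r=cv2.minAreaRect(q[:,:2].astype(np.float32));print(z,r)
y=-2.9573;R=np.array([[np.cos(y),np.sin(y)],[np.sin(y),-np.cos(y)]])
print('in tool',R@(np.array(r[0])-[509.92,55.46]))
v,u=np.where(m);print(u.min(),u.max(),v.min(),v.max())
E
```

```text
16526
136.0295801271282 ((509.5423583984375, 55.99835968017578), (121.13706970214844, 77.81654357910156), 9.360230445861816)
in tool [0.2725916  0.59844644]
192 358 152 384
```

Call:
step_arm(increments=[[[0, 0, 0, 0.129, -0.714, 0, 1], [0, 0, 0, 0.129, -0.714, 0, 1], [0, 0, 0, 0.129, -0.714, 0, 1], [0, 0, 0, 0.129, -0.714, 0, 1], [0, 0, 0, 0, 0, 0, 1]]])

```text
clock: 5.0
eef_pos: [510.7, -63.2, 300.8]
eef_rot: [-3.141, 0.0, -2.96]
wrist_force: [1.3, 0.2, -5.0]
finger_gap: 53.6
finger_force: 35.0
```

Call:
step_arm(increments=[[[0, 0, 0, 0, 0, 0.4, 1], [0, 0, 0, 0, 0, 0.4, 1], [0, 0, 0, 0, 0, 0, 1], [0, 0, 0, 0, 0, 0, 1]]])

```text
clock: 5.4
eef_pos: [510.9, -60.6, 269.2]
eef_rot: [3.141, -0.0, -2.956]
wrist_force: [-0.1, 0.1, -2.8]
finger_gap: 54.1
finger_force: 35.0
```

```bash
python3 - <<'E'
from h import *
c=grab('wrist','w3');s=manip.read_state();print({k:s[k] for k in('eef_pos','eef_rot','wrist_force')})
c=grab('scene','s3')
P=world(dict(np.load('w3.npz')));
cv2.imwrite('pics/w3c.png',np.hstack([cv2.resize(np.load('w3.npz')['frame'][100:310,180:390,::-1],(400,400)),cv2.resize(c['frame'][190:270,180:260,::-1],(400,400))]))
E
```

```text
{'eef_pos': array([511.04681033, -60.64433666, 269.54947373]), 'eef_rot': array([-3.14135376e+00,  7.14413152e-04, -2.95615888e+00]), 'wrist_force': array([ 0.20642229, -0.31448365, -3.61778751])}
```

View pics/w3c.png

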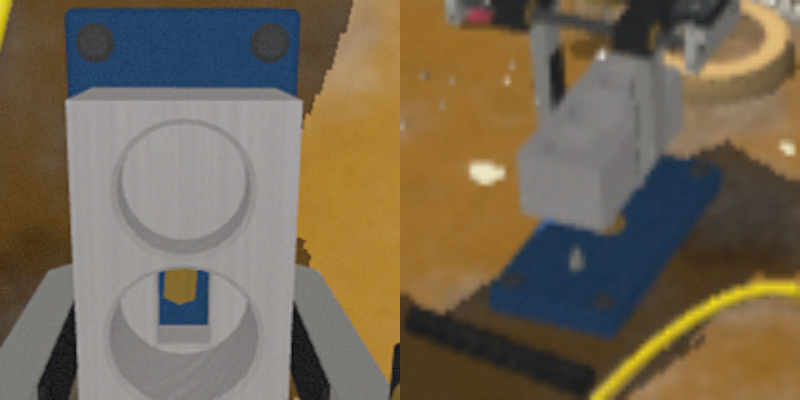

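The left half shows the brass bar through the slot at crop (180,286), slightly left of the slot centre (184). I quantify that with depth.

```bash
python3 - <<'E'
from h import *
c=dict(np.load('w3.npz'));P=world(c);f=c['frame'].astype(int)
y=-2.9562;R=np.array([[np.cos(y),np.sin(y)],[np.sin(y),-np.cos(y)]])
Q=(P[...,:2]-[511.05,-60.64])@R.T; Z=P[...,2]
print(c['mtx'][0])
U,V=np.meshgrid(range(560),range(420))
box=(U>180)&(U<390)&(V>100)&(V<310)
brass=box&(f[...,0]>f[...,2]+40)&(U>255)&(U<295)&(V>235)&(V<265)
print('brass',brass.sum(),Q[brass].min(0),Q[brass].max(0),np.percentile(Z[brass],[5,50,95]))
top=box&(abs(Z-104.5)<3.5)&(abs(Q[...,1])<32)
for v in (155,165,175): 
  r=top[v]; print('mould y edges',v,Q[v][r][:,1].min(),Q[v][r][:,1].max())
far=box&(Z<22)&(Z>14)&(f[...,2]>f[...,0]+25)&(Q[...,0]<-60)
for v in (112,122,135,142):
  r=far[v];
  if r.any(): print('base y edges',v,Q[v][r][:,1].min(),Q[v][r][:,1].max(),Q[v][r][:,0].min())
print('mould far x',Q[top][:,0].min(), 'base far x',Q[far][:,0].min())
for v in (246,252,258): print([tuple(np.round([*Q[v,u],Z[v,u]],1)) for u in range(262,292,2)])
E
```

```text
[331.00274546   0.         275.99712629]
brass 269 [nan nan] [nan nan] [nan nan nan]
mould y edges 155 -26.01094409406706 27.687421236819947
mould y edges 165 -25.354008055477976 27.712100863905903
mould y edges 175 -25.967975364616947 27.517513868780775Traceback (most recent call last):
  File "<stdin>", line 17, in <module>
    return umr_minimum(a, axis, None, out, keepdims, initial, where)
ValueError: zero-size array to reduction operation minimum which has no identity
```

```bash
python3 - <<'E'
from h import *
c=dict(np.load('w3.npz'));P=world(c);f=c['frame'].astype(int)
y=-2.9562;R=np.array([[np.cos(y),np.sin(y)],[np.sin(y),-np.cos(y)]])
Q=(P[...,:2]-[511.05,-60.64])@R.T; Z=P[...,2]
far=(Z<25)&(Z>11)&(f[...,2]>f[...,0]+15)&(Q[...,0]<-60)
for v in range(106,146,4):
  r=far[v]
  if r.any(): print('base y',v,Q[v][r][:,1].min().round(1),Q[v][r][:,1].max().round(1),Q[v][r][:,0].min().round(1))
top=(abs(Z-104.5)<3.5)&(abs(Q[...,1])<25)
print('mould far x',np.nanmin(Q[top][:,0]),'base far x',np.nanmin(Q[far][:,0]))
b=(f[...,0]>f[...,2]+30);b[:240]=0;b[262:]=0;b[:,:262]=0;b[:,295:]=0;b&=np.isfinite(Z)
print(b.sum(),Q[b].min(0),Q[b].max(0),np.percentile(Z[b],[5,50,95]))
E
```

```text
Traceback (most recent call last):
ValueError: zero-size array to reduction operation fmin which has no identity
```

```bash
python3 - <<'E'
from h import *
c=dict(np.load('w3.npz'));P=world(c)
y=-2.9562;R=np.array([[np.cos(y),np.sin(y)],[np.sin(y),-np.cos(y)]])
Q=(P[...,:2]-[511.05,-60.64])@R.T
for v in (110,120,135,150,170): print(v,[(u,*np.round(Q[v,u],1).tolist(),round(P[v,u,2],1),c['frame'][v,u].tolist()) for u in (212,220,240,280,330,336)])
E
```

```text
110 [(212, 82.2, -45.2, np.float64(1.2), [102, 72, 38]), (220, 81.5, -36.6, np.float64(18.4), [36, 68, 105]), (240, 81.4, -23.1, np.float64(19.3), [42, 72, 106]), (280, 81.5, 3.7, np.float64(18.3), [24, 68, 102]), (330, 81.4, 37.1, np.float64(19.6), [38, 70, 107]), (336, 81.5, 41.1, np.float64(19.4), [24, 54, 93])]
120 [(212, 75.2, -45.4, np.float64(1.5), [100, 74, 44]), (220, 75.0, -36.3, np.float64(21.7), [54, 54, 52]), (240, 75.0, -23.2, np.float64(19.5), [30, 68, 100]), (280, 75.0, 3.7, np.float64(19.8), [36, 63, 104]), (330, 75.0, 37.3, np.float64(19.9), [63, 61, 63]), (336, 75.0, 41.8, np.float64(17.0), [34, 62, 90])]
135 [(212, 64.5, -46.2, np.float64(0.3), [95, 71, 32]), (220, 65.1, -37.4, np.float64(17.8), [32, 66, 104]), (240, 65.1, -23.6, np.float64(18.2), [41, 69, 104]), (280, 65.1, 3.7, np.float64(19.7), [33, 64, 101]), (330, 65.1, 37.8, np.float64(19.3), [35, 68, 103]), (336, 64.5, 45.3, np.float64(-0.1), [77, 68, 73])]
150 [(212, 53.6, -46.8, np.float64(-0.2), [95, 74, 46]), (220, 60.5, -25.4, np.float64(92.0), [125, 124, 127]), (240, 60.4, -16.1, np.float64(90.8), [132, 127, 127]), (280, 60.4, 2.9, np.float64(90.7), [134, 130, 128]), (330, 60.3, 26.8, np.float64(89.7), [138, 131, 130]), (336, 53.6, 45.8, np.float64(-0.4), [83, 62, 35])]
170 [(212, 38.8, -47.2, np.float64(1.5), [98, 80, 60]), (220, 52.7, -23.6, np.float64(104.9), [160, 153, 154]), (240, 52.7, -14.8, np.float64(104.8), [163, 159, 159]), (280, 50.8, 2.9, np.float64(90.6), [159, 156, 155]), (330, 52.8, 24.7, np.float64(105.2), [165, 159, 159]), (336, nan, nan, np.float64(nan), [159, 161, 161])]
```

```bash
python3 - <<'E'
from h import *
c=dict(np.load('w3.npz'));P=world(c);f=c['frame'].astype(int)
y=-2.9562;R=np.array([[np.cos(y),np.sin(y)],[np.sin(y),-np.cos(y)]])
Q=(P[...,:2]-[511.05,-60.64])@R.T; Z=P[...,2]
far=(Z<25)&(Z>14)&(f[...,2]>f[...,0]+15)&(Q[...,0]>62)
for v in range(104,146,5):
  r=far[v]
  if r.any(): print('base y',v,Q[v][r][:,1].min().round(1),Q[v][r][:,1].max().round(1),Q[v][r][:,0].max().round(1))
front=(abs(Z-90)<8)&(abs(Q[...,0]-60)<2)&(abs(Q[...,1])<35)
print('mould end face x',np.median(Q[front][:,0]),'y',Q[front][:,1].min(),Q[front][:,1].max(),'base end x',np.nanmax(Q[far][:,0]))
for v in (244,250,256): print(v,[(u,*np.round([*Q[v,u],Z[v,u]],1).tolist(),*f[v,u].tolist()) for u in range(264,292,4)])
E
```

```text
base y 104 -38.3 -10.4 85.5
base y 109 -40.7 41.4 82.2
base y 114 -40.8 41.5 78.9
base y 119 -40.2 42.0 75.7
base y 124 -40.4 42.3 72.4
base y 129 -40.6 41.2 69.1
base y 134 -40.6 41.6 65.8
base y 139 -40.2 41.4 62.5
mould end face x 60.373799040571654 y -26.031084317206446 27.70756110693775 base end x 138.9917616025576
244 [(264, -14.1, -7.9, 18.0, 15, 54, 97), (268, -3.7, -4.2, 45.9, 132, 104, 36), (272, -3.3, -1.6, 47.0, 129, 102, 42), (276, -3.1, 1.0, 47.7, 130, 103, 45), (280, -4.2, 3.6, 44.6, 129, 105, 49), (284, -13.6, 6.9, 19.4, 19, 60, 104), (288, -14.1, 9.9, 17.9, 27, 55, 100)]
250 [(264, -18.7, -7.9, 18.3, 20, 61, 102), (268, -8.2, -4.3, 45.3, 128, 106, 41), (272, -7.2, -1.6, 47.8, 130, 104, 44), (276, -7.8, 1.0, 46.2, 128, 103, 38), (280, -8.0, 3.6, 45.6, 126, 105, 38), (284, -18.6, 7.0, 18.7, 31, 62, 102), (288, -18.8, 10.0, 18.3, 23, 60, 101)]
256 [(264, -23.2, -8.0, 19.0, 12, 56, 100), (268, -12.1, -4.3, 46.0, 130, 105, 51), (272, -11.5, -1.6, 47.4, 132, 106, 48), (276, -11.4, 1.0, 47.6, 129, 104, 44), (280, -13.0, 3.7, 43.9, 138, 107, 40), (284, -23.4, 7.0, 18.6, 27, 60, 97), (288, -23.1, 10.0, 19.4, 21, 55, 94)]
```

Call:
step_arm(increments=[[[0, 0, 0, 0, -0.01, 0, 1], [0, 0, 0, 0, 0, 0.25, 1], [0, 0, 0, 0, 0, 0.25, 1], [0, 0, 0, 0, 0, 0.2, 1], [0, 0, 0, 0, 0, 0, 1]]])

```text
clock: 6.0
eef_pos: [510.6, -61.4, 239.2]
eef_rot: [3.141, -0.002, -2.956]
wrist_force: [0.2, -0.5, -4.0]
finger_gap: 54.2
finger_force: 35.0
```

Call:
step_arm(increments=[[[0, 0, 0, 0, 0, 0.1, 1], [0, 0, 0, 0, 0, 0.05, 1], [0, 0, 0, 0, 0, 0.05, 1], [0, 0, 0, 0, 0, 0, 1], [0, 0, 0, 0, 0, 0, 1]]])

```text
clock: 6.5
eef_pos: [510.9, -61.4, 232.9]
eef_rot: [-3.142, 0.0, -2.956]
wrist_force: [0.7, 0.4, -4.0]
finger_gap: 53.7
finger_force: 35.0
```

Call:
step_arm(increments=[[[0, 0, 0, 0, 0, 0.07, 1], [0, 0, 0, 0, 0, 0.05, 1], [0, 0, 0, 0, 0, 0.025, 1], [0, 0, 0, 0, 0, 0, 1], [0, 0, 0, 0, 0, 0, 1]]])

```text
clock: 7.0
eef_pos: [510.9, -61.5, 227.1]
eef_rot: [-3.142, 0.0, -2.956]
wrist_force: [-2.7, 0.4, 1.2]
finger_gap: 53.6
finger_force: 35.0
```

Call:
step_arm(increments=[[[0, 0, 0, 0, 0, 0, -1], [0, 0, 0, 0, 0, 0, -1], [0, 0, 0, 0, 0, 0, -1], [0, 0, 0, 0, 0, 0, -1], [0, 0, 0, 0, 0, 0, -1]]])

```text
clock: 7.5
eef_pos: [510.9, -61.5, 227.0]
eef_rot: [-3.142, 0.0, -2.956]
wrist_force: [0.0, -0.6, 0.3]
finger_gap: 90.4
finger_force: 0.0
```

Call:
step_arm(increments=[[[0, 0, 0, 0, 0, -0.5, -1], [0, 0, 0, 0, 0, -1, -1], [0, 0, 0, 0, 0, -1, -1], [0, 0, 0, 0, 0, -1, -1], [0, 0, 0, 0, 0, -0.8, -1]]])

```text
clock: 8.0
eef_pos: [510.7, -61.4, 401.5]
eef_rot: [-3.141, 0.002, -2.956]
wrist_force: [0.1, -0.2, -0.3]
finger_gap: 94.1
finger_force: 0.0
```

Call:
step_arm(increments=[[[0, 0, 0, 0, 0, 0, -1], [0, 0, 0, 0, 0, 0, -1]]])

```text
clock: 8.2
eef_pos: [510.8, -61.4, 399.0]
eef_rot: [-3.141, 0.001, -2.956]
wrist_force: [-0.6, 0.2, -1.5]
finger_gap: 94.2
finger_force: 0.0
```

```bash
python3 - <<'E'
from h import *
c=grab('wrist','w4');s=manip.read_state();print({k:s[k] for k in('eef_pos','eef_rot','wrist_force')})
P=world(c);Z=P[...,2]
m=(abs(Z-62)<6)&(abs(P[...,0]-510)<80)&(abs(P[...,1]+61)<60);q=P[m]
print(np.percentile(q[:,2],[10,50,90]),cv2.minAreaRect(q[:,:2].astype(np.float32)))
f=c['frame'].astype(int);m=(abs(Z-18)<4)&(f[...,2]>f[...,0]+15)&(abs(P[...,0]-510)<110)&(abs(P[...,1]+61)<80);q=P[m]
print(np.median(q[:,2]),cv2.minAreaRect(q[:,:2].astype(np.float32)))
b=(f[...,0]>f[...,2]+40)&(Z>40)&(Z<52)&(abs(P[...,0]-510)<16)&(abs(P[...,1]+61)<16);q=P[b];print(b.sum(),cv2.minAreaRect(q[:,:2].astype(np.float32)),np.percentile(q[:,2],[5,50,95]))
cv2.imwrite('pics/w4c.png',cv2.resize(c['frame'][120:360,150:400,::-1],None,fx=2,fy=2))
E
```

```text
{'eef_pos': array([510.75887258, -61.4214079 , 398.037155  ]), 'eef_rot': array([ 3.14116003e+00, -1.11245406e-03, -2.95646599e+00]), 'wrist_force': array([ 0.23868688, -0.08369611, -0.68998041])}
[61.46224073 62.6669426  63.6634412 ] ((510.5677490234375, -61.10334014892578), (120.32833862304688, 54.12825012207031), 10.515299797058105)
18.74505082534614 ((510.0299072265625, -60.51767349243164), (167.72950744628906, 83.24590301513672), 10.489645004272461)
278 ((510.14447021484375, -60.96951675415039), (27.63176727294922, 10.951894760131836), 6.314701080322266) [43.304606   45.96958273 48.88197293]
```

View pics/w4c.png

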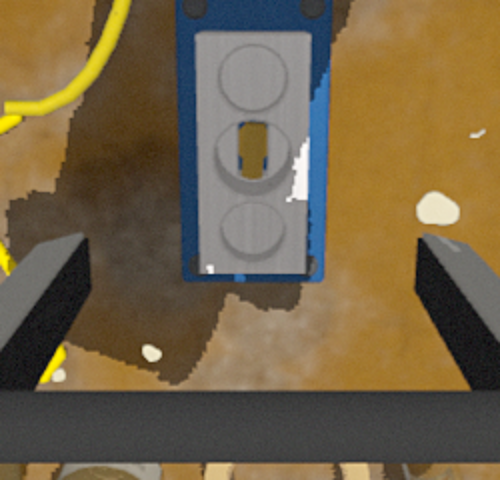

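The mould is seated: top at 62.7, centred on the base and parallel to it. The brass bar shows through the slot at crop (252,150), angle about 6.3°. On to the key.

Call:
step_arm(increments=[[[0, 0, 0, 0.31, -0.938, 0, -1], [0, 0, 0, 0.31, -0.938, 0, -1], [0, 0, 0, 0.31, -0.938, 0, -1], [0, 0, 0, 0.31, -0.938, 0, -1], [0, 0, 0, 0.31, -0.938, 0, -1]]])

```text
clock: 8.75
eef_pos: [484.0, -258.8, 397.3]
eef_rot: [3.14, -0.002, -2.956]
wrist_force: [-0.1, 1.1, 0.0]
finger_gap: 94.0
finger_force: 0.0
```

Call:
step_arm(increments=[[[0, 0, 0, 0.31, -0.938, 0, -1], [0, 0, 0, 0.31, -0.938, 0, -1], [0, 0, 0.165, 0, 0, 0, -1], [0, 0, 0.165, 0, 0, 0, -1], [0, 0, 0.165, 0, 0, 0, -1]]])

```text
clock: 9.25
eef_pos: [473.8, -336.0, 396.9]
eef_rot: [3.14, -0.003, 2.932]
wrist_force: [0.0, 0.7, 0.0]
finger_gap: 93.9
finger_force: 0.0
```

Call:
step_arm(increments=[[[0, 0, 0.165, 0, 0, 0, -1], [0, 0, 0, 0, 0, 0, -1], [0, 0, 0, 0, 0, 0, -1], [0, 0, 0, 0, 0, 0, -1]]])

```text
clock: 9.65
eef_pos: [474.0, -335.6, 398.4]
eef_rot: [3.141, -0.001, 2.811]
wrist_force: [0.3, -0.3, -0.7]
finger_gap: 93.9
finger_force: 0.0
```

```bash
python3 - <<'E'
from h import *
c=grab('wrist','w5');s=manip.read_state();print({k:s[k] for k in('eef_pos','eef_rot','wrist_force')})
P=world(c);Z=P[...,2]
m=(abs(Z-168)<12)&(abs(P[...,0]-474)<80)&(abs(P[...,1]+341)<80);q=P[m]
print(m.sum(),np.percentile(q[:,2],[5,50,95]),cv2.minAreaRect(q[:,:2].astype(np.float32)))
f=c['frame'];m=(abs(Z-85)<4)&(abs(P[...,0]-474)<60)&(abs(P[...,1]+341)<60);q=P[m]
print(np.median(q[:,2]),cv2.minAreaRect(q[:,:2].astype(np.float32)))
E
```

```text
{'eef_pos': array([ 473.97067286, -335.56718401,  398.59983288]), 'eef_rot': array([ 3.14140800e+00, -5.99565276e-04,  2.81081245e+00]), 'wrist_force': array([-0.13038562,  0.16812052, -0.3510376 ])}
2951 [166.98399988 170.8604248  175.20955852] ((473.5440673828125, -342.2870178222656), (17.926639556884766, 109.6917724609375), 70.875)
85.80481561477035 ((473.7225341796875, -342.431396484375), (72.12759399414062, 72.55322265625), 64.9289779663086)
```

View pics/w5.png

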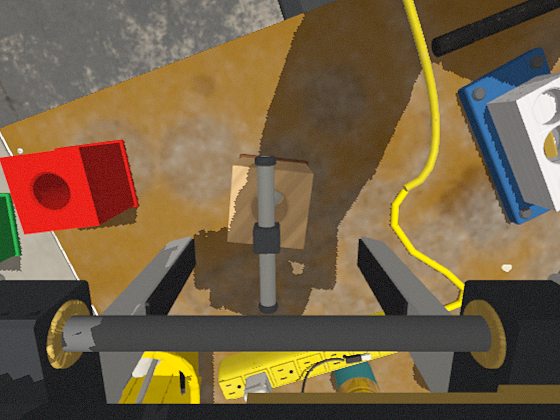

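The wrist view shows the key's hub at (266,238) above the wooden block, with red at (60,190) off to the side. Hub is at (473.5,-342.3) and bar at -19.1°. Grasp it.

Call:
step_arm(increments=[[[0, 0, 0, -0.048, -0.18, 0, -1], [0, 0, 0, 0, 0, 0.5, -1], [0, 0, 0, 0, 0, 0.5, -1], [0, 0, 0, 0, 0, 0.34, -1], [0, 0, 0, 0, 0, 0, -1]]])

```text
clock: 10.2
eef_pos: [473.2, -343.2, 343.6]
eef_rot: [3.141, -0.003, 2.809]
wrist_force: [0.0, -0.5, -0.3]
finger_gap: 94.1
finger_force: 0.0
```

Call:
step_arm(increments=[[[0, 0, 0, 0, 0, 0, 1], [0, 0, 0, 0, 0, 0, 1], [0, 0, 0, 0, 0, 0, 1], [0, 0, 0, 0, 0, 0, 1], [0, 0, 0, 0, 0, 0, 1]]], newtons=50)

```text
clock: 10.7
eef_pos: [473.4, -343.0, 345.7]
eef_rot: [-3.141, 0.0, 2.809]
wrist_force: [-0.5, 0.1, 0.1]
finger_gap: 57.2
finger_force: 0.0
```

Call:
step_arm(increments=[[[0, 0, 0, 0, 0, 0, 1], [0, 0, 0, 0, 0, 0, 1], [0, 0, 0, 0, 0, 0, 1], [0, 0, 0, 0, 0, 0, 1], [0, 0, 0, 0, 0, 0, 1]]])

```text
clock: 11.2
eef_pos: [473.4, -343.0, 345.4]
eef_rot: [3.142, -0.0, 2.808]
wrist_force: [0.5, 0.5, -0.2]
finger_gap: 17.7
finger_force: 46.0
```

Call:
step_arm(increments=[[[0, 0, 0, 0, 0, 0, 1], [0, 0, 0, 0, 0, 0, 1], [0, 0, 0, 0, 0, 0, 1], [0, 0, 0, 0, 0, 0, 1]]])

```text
clock: 11.6
eef_pos: [473.4, -343.0, 345.4]
eef_rot: [3.142, -0.0, 2.808]
wrist_force: [0.7, -0.4, 0.3]
finger_gap: 17.7
finger_force: 50.0
```

Call:
step_arm(increments=[[[0, 0, 0, 0, 0, -0.4, 1], [0, 0, 0, 0, 0, -0.8, 1], [0, 0, 0, 0, 0, -0.8, 1], [0, 0, 0, 0, 0, -0.75, 1], [0, 0, 0, 0, 0, 0, 1]]])

```text
clock: 12.1
eef_pos: [473.3, -342.9, 459.3]
eef_rot: [-3.139, 0.006, 2.808]
wrist_force: [0.2, 0.1, -2.3]
finger_gap: 17.5
finger_force: 50.0
```

Call:
step_arm(increments=[[[0, 0, 0, 0.178, 0.869, 0, 1], [0, 0, 0, 0.178, 0.869, 0, 1], [0, 0, 0, 0.178, 0.869, 0, 1], [0, 0, 0, 0.178, 0.869, 0, 1], [0, 0, 0, 0.178, 0.869, 0, 1]]])

```text
clock: 12.6
eef_pos: [496.5, -165.8, 453.8]
eef_rot: [3.142, -0.002, 2.808]
wrist_force: [1.3, -0.5, -1.9]
finger_gap: 17.2
finger_force: 50.0
```

Call:
step_arm(increments=[[[0, 0, 0, 0.178, 0.869, 0, 1], [0, 0, 0, 0.178, 0.869, 0, 1], [0, 0, 0, 0.178, 0.869, 0, 1], [0, 0, -0.142, 0, 0, 0, 1], [0, 0, -0.142, 0, 0, 0, 1]]])

```text
clock: 13.1
eef_pos: [510.6, -60.6, 453.9]
eef_rot: [3.142, -0.002, 3.038]
wrist_force: [-0.0, -0.4, -2.2]
finger_gap: 17.4
finger_force: 50.0
```

Call:
step_arm(increments=[[[0, 0, -0.142, 0, 0, 0, 1], [0, 0, -0.142, 0, 0, 0, 1], [0, 0, 0, 0, 0, 0, 1], [0, 0, 0, 0, 0, 0, 1], [0, 0, 0, 0, 0, 0, 1]]])

```text
clock: 13.6
eef_pos: [510.5, -61.6, 454.9]
eef_rot: [3.141, -0.001, -3.031]
wrist_force: [-0.0, -0.4, -2.1]
finger_gap: 17.7
finger_force: 50.0
```

```bash
python3 - <<'E'
from h import *
c=grab('wrist','w6');s=manip.read_state();print({k:s[k] for k in('eef_pos','eef_rot','finger_gap','wrist_force')});d=grab('scene','s6')
# tilt of shaft from scene and wrist depth
for n,e in(('w',c),('s',d)):
  P=world(e);x,y,_=s['eef_pos']
  for lo in range(116,270,14):
    m=(P[...,2]>lo)&(P[...,2]<lo+14)&(np.hypot(P[...,0]-x,P[...,1]-y)<22)
    if m.sum()>5: print(n,lo,m.sum(),np.round(np.median(P[m],0)-[x,y,0],1))
cv2.imwrite('pics/w6c.png',np.hstack([cv2.resize(c['frame'][:,:,::-1],(480,360)),cv2.resize(d['frame'][130:250,180:280,::-1],(300,360))]))
E
```

```text
{'eef_pos': array([510.53209305, -61.6067203 , 455.05129512]), 'eef_rot': array([ 3.14147839e+00, -4.37357399e-04, -3.03071328e+00]), 'finger_gap': 17.52208981967491, 'wrist_force': array([-0.20363872, -0.0970954 , -2.02246185])}
w 130 44 [ -0.6  10.9 138.2]
w 256 297 [ -9.1  -7.5 264.7]
s 116 20 [ -4.8  -6.2 123. ]
s 130 38 [ -5.8  -3.7 138.4]
s 144 17 [ -2.4  -3.  148.4]
s 158 9 [ -1.2  -3.3 163.9]
s 172 19 [ -0.7  -1.9 177.9]
s 186 15 [ -1.1  -1.6 193.2]
s 200 12 [ -2.8  -3.1 209.4]
s 214 14 [ -2.2  -2.9 223.4]
s 228 14 [ -3.4  -3.2 235.7]
s 242 15 [ -1.4  -3.2 245.7]
s 256 24 [ -4.6 -12.3 264. ]
```

View pics/w6c.png

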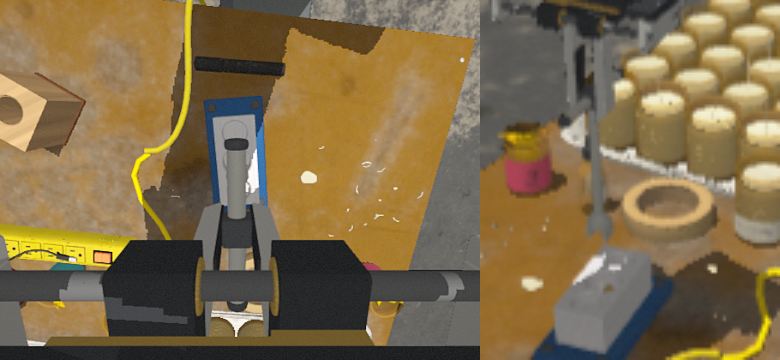

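The key hangs upright in the grip, over the well. I go down in stages.

Call:
step_arm(increments=[[[0, 0, 0, 0, 0, 0.5, 1], [0, 0, 0, 0, 0, 0.4, 1], [0, 0, 0, 0, 0, 0.3, 1], [0, 0, 0, 0, 0, 0.25, 1], [0, 0, 0, 0, 0, 0, 1]]])

```text
clock: 14.2
eef_pos: [510.5, -61.6, 396.3]
eef_rot: [3.141, -0.002, -3.029]
wrist_force: [-1.1, -0.4, -2.5]
finger_gap: 17.7
finger_force: 50.0
```

Call:
step_arm(increments=[[[0, 0, 0, 0, 0, 0.125, 1], [0, 0, 0, 0, 0, 0.075, 1], [0, 0, 0, 0, 0, 0.05, 1], [0, 0, 0, 0, 0, 0, 1], [0, 0, 0, 0, 0, 0, 1]]])

```text
clock: 14.7
eef_pos: [510.5, -61.6, 387.6]
eef_rot: [-3.141, 0.0, -3.029]
wrist_force: [-0.2, -0.0, -2.5]
finger_gap: 17.7
finger_force: 50.0
```

Call:
step_arm(increments=[[[0, 0, 0, 0, 0, 0.05, 1], [0, 0, 0, 0, 0, 0.05, 1], [0, 0, 0, 0, 0, 0.025, 1], [0, 0, 0, 0, 0, 0, 1], [0, 0, 0, 0, 0, 0, 1]]])

```text
clock: 15.2
eef_pos: [510.5, -61.6, 382.4]
eef_rot: [-3.142, 0.0, -3.029]
wrist_force: [-0.4, -0.1, -2.3]
finger_gap: 17.5
finger_force: 50.0
```

Call:
step_arm(increments=[[[0, 0, 0, 0, 0, 0.05, 1], [0, 0, 0, 0, 0, 0.05, 1], [0, 0, 0, 0, 0, 0, 1], [0, 0, 0, 0, 0, 0, 1]]])

```text
clock: 15.6
eef_pos: [510.5, -61.6, 378.3]
eef_rot: [3.142, -0.0, -3.029]
wrist_force: [-0.2, 0.8, -1.9]
finger_gap: 17.4
finger_force: 50.0
```

Call:
step_arm(increments=[[[0, 0, 0, 0, 0, 0.05, 1], [0, 0, 0, 0, 0, 0.04, 1], [0, 0, 0, 0, 0, 0.03, 1], [0, 0, 0, 0, 0, 0, 1], [0, 0, 0, 0, 0, 0, 1]]])

```text
clock: 16.1
eef_pos: [510.5, -61.6, 373.6]
eef_rot: [-3.142, 0.0, -3.029]
wrist_force: [-0.3, -0.2, -2.5]
finger_gap: 17.7
finger_force: 50.0
```

Call:
step_arm(increments=[[[0, 0, 0, 0, 0, 0.02, 1], [0, 0, 0, 0, 0, 0, 1], [0, 0, 0, 0, 0, 0, 1], [0, 0, 0, 0, 0, 0, 1]]])

```text
clock: 16.5
eef_pos: [510.5, -61.6, 372.8]
eef_rot: [-3.142, -0.0, -3.029]
wrist_force: [0.6, 0.1, -2.1]
finger_gap: 17.7
finger_force: 50.0
```

Call:
step_arm(increments=[[[0, 0, 0.1, 0, 0, 0, 1], [0, 0, 0.1, 0, 0, 0, 1], [0, 0, 0.1, 0, 0, 0, 1], [0, 0, 0.1, 0, 0, 0, 1], [0, 0, 0, 0, 0, 0, 1]]])

```text
clock: 17.0
eef_pos: [510.5, -61.6, 372.8]
eef_rot: [3.141, -0.0, 2.939]
wrist_force: [-0.4, 1.1, -2.8]
finger_gap: 17.6
finger_force: 50.0
```

```bash
python3 - <<'E'
from h import *
s=manip.read_state();print(s['eef_pos'],s['eef_rot'],s['wrist_force'],s['moment'],s['finger_force'])
E
```

```text
[510.51380313 -61.56410452 372.81678277] [ 3.14148472e+00 -8.72244714e-05  2.93911525e+00] [-0.3942291   1.10633643 -2.79874221] [0.16116553 0.06000781 0.01582412] 49.97963011264801
```

Call:
step_arm(increments=[[[0, 0, 0.12, 0, 0, 0, 1], [0, 0, 0.12, 0, 0, 0, 1], [0, 0, 0.12, 0, 0, 0, 1], [0, 0, 0.12, 0, 0, 0, 1], [0, 0, 0, 0, 0, 0, 1]]])

```text
clock: 17.5
eef_pos: [510.5, -61.5, 372.8]
eef_rot: [3.141, -0.0, 2.564]
wrist_force: [-0.8, 1.1, -1.2]
finger_gap: 17.7
finger_force: 50.0
```

Call:
step_arm(increments=[[[0, 0, 0.1, 0, 0, 0, 1], [0, 0, 0.1, 0, 0, 0, 1], [0, 0, 0.1, 0, 0, 0, 1], [0, 0, 0.1, 0, 0, 0, 1], [0, 0, 0, 0, 0, 0, 1]]])

```text
clock: 18.0
eef_pos: [510.5, -61.5, 372.8]
eef_rot: [3.141, -0.0, 2.252]
wrist_force: [-0.1, 1.4, -2.6]
finger_gap: 17.9
finger_force: 50.0
```

```bash
python3 - <<'E'
from h import *
s=manip.read_state();print(s['eef_pos'],s['eef_rot'],s['wrist_force'],s['moment'],s['finger_force'])
E
```

```text
[510.53363005 -61.5290415  372.83132426] [ 3.14138209e+00 -9.67626519e-05  2.25190254e+00] [-0.08126204  1.36533979 -2.58309043] [ 0.38381504 -0.00679438  0.05739326] 49.98069405555725
```

Call:
step_arm(increments=[[[0, 0, 0.07, 0, 0, 0, 1], [0, 0, 0.07, 0, 0, 0, 1], [0, 0, 0.07, 0, 0, 0, 1], [0, 0, 0, 0, 0, 0, 1]]])

```text
clock: 18.4
eef_pos: [510.6, -61.5, 372.8]
eef_rot: [3.141, -0.0, 2.088]
wrist_force: [0.1, 1.4, -3.0]
finger_gap: 17.2
finger_force: 50.0
```

```bash
python3 - <<'E'
from h import *
s=manip.read_state();print(s['eef_pos'],s['eef_rot'],s['wrist_force'],s['moment'],s['finger_force'])
E
```

```text
[510.55328663 -61.52782856 372.82787695] [ 3.14139660e+00 -1.19579700e-04  2.08804558e+00] [ 0.11456808  1.37909273 -3.02766984] [ 0.53611043 -0.04755854  0.0375462 ] 49.98103737831116
```

Call:
step_arm(increments=[[[0, 0, 0.06, 0, 0, 0, 1], [0, 0, 0.06, 0, 0, 0, 1], [0, 0, 0, 0, 0, 0, 1]]])

```text
clock: 18.7
eef_pos: [510.5, -61.6, 372.8]
eef_rot: [3.141, -0.0, 1.994]
wrist_force: [-0.4, 1.7, -2.4]
finger_gap: 17.8
finger_force: 50.0
```

```bash
python3 - <<'E'
from h import *
s=manip.read_state();print(s['eef_pos'],s['eef_rot'],s['wrist_force'],s['moment'],s['finger_force'])
E
```

```text
[510.53976074 -61.56073536 372.82885707] [ 3.14140072e+00 -8.70738363e-05  1.99365165e+00] [-0.43658902  1.69708045 -2.4039193 ] [ 0.44735369 -0.08643091  0.05216007] 49.9813038110733
```

Call:
step_arm(increments=[[[0, 0, 0.06, 0, 0, 0, 1], [0, 0, 0, 0, 0, 0, 1]]])

```text
clock: 18.9
eef_pos: [510.5, -61.6, 372.8]
eef_rot: [3.141, -0.0, 1.946]
wrist_force: [0.1, 2.3, -1.9]
finger_gap: 17.6
finger_force: 50.0
```

```bash
cat > r.py <<'E'
from h import *
s=manip.read_state();print(s['eef_pos'],s['eef_rot'][2],s['wrist_force'],s['moment'],s['finger_gap'])
E
python3 r.py
```

```text
[510.53322227 -61.56420768 372.83399642] 1.9460538424813594 [ 0.05092597  2.32863325 -1.87832544] [ 0.50564557 -0.09655261 -0.03661145] 17.580400116147306
```

Call:
step_arm(increments=[[[0, 0, 0.06, 0, 0, 0, 1], [0, 0, 0, 0, 0, 0, 1]]])

```text
clock: 19.1
eef_pos: [510.5, -61.6, 372.8]
eef_rot: [3.142, -0.0, 1.899]
wrist_force: [0.4, 1.2, -2.8]
finger_gap: 17.5
finger_force: 50.0
```

```bash
python3 r.py
```

```text
[510.52628706 -61.5595365  372.80137815] 1.8987568043526801 [ 0.42654842  1.23549522 -2.8017611 ] [ 0.49651332 -0.12041842  0.1983188 ] 17.503378307938455
```

Call:
step_arm(increments=[[[0, 0, 0.04, 0, 0, 0, 1], [0, 0, 0, 0, 0, 0, 1]]])

```text
clock: 19.3
eef_pos: [510.5, -61.6, 372.8]
eef_rot: [-3.142, 0.0, 1.868]
wrist_force: [0.8, 1.7, -2.3]
finger_gap: 17.7
finger_force: 50.0
```

```bash
python3 r.py
```

```text
[510.53882796 -61.56855853 372.79207759] 1.8675171073566599 [ 0.75388879  1.7437731  -2.31596512] [ 0.48869416 -0.17851348  0.34989738] 17.682013198930377
```

The moment jumps from 0.05 to 0.35 N m, so the stop is reached. I back off within the play, lift and return.

Call:
step_arm(increments=[[[0, 0, -0.09, 0, 0, 0, 1], [0, 0, -0.09, 0, 0, 0, 1], [0, 0, 0, 0, 0, 0, 1], [0, 0, 0, 0, 0, -0.15, 1], [0, 0, 0, 0, 0, -0.3, 1]]])

```text
clock: 19.8
eef_pos: [510.5, -61.7, 390.9]
eef_rot: [-3.14, -0.001, 2.005]
wrist_force: [-1.1, -0.2, -1.4]
finger_gap: 17.6
finger_force: 50.0
```

Call:
step_arm(increments=[[[0, 0, 0, 0, 0, -0.5, 1], [0, 0, 0, 0, 0, -0.6, 1], [0, 0, 0, 0, 0, -0.5, 1], [0, 0, 0, 0, 0, 0, 1], [0, 0, 0, 0, 0, 0, 1]]])

```text
clock: 20.3
eef_pos: [510.4, -61.6, 454.8]
eef_rot: [3.141, 0.0, 2.005]
wrist_force: [0.4, -0.4, -3.0]
finger_gap: 17.2
finger_force: 50.0
```

```bash
python3 r.py
```

```text
[510.36000918 -61.59385549 454.75746634] 2.0054042394356726 [ 0.41420417 -0.4119895  -2.97803935] [-0.09920229  0.04362562  0.02355334] 17.23667405542616
```

Call:
step_arm(increments=[[[0, 0, 0, -0.748, -0.477, 0, 1], [0, 0, 0, -0.748, -0.477, 0, 1], [0, 0, 0, -0.748, -0.477, 0, 1], [0, 0, 0, -0.748, -0.477, 0, 1], [0, 0, 0, -0.748, -0.477, 0, 1]]])

```text
clock: 20.8
eef_pos: [486.6, -238.9, 453.5]
eef_rot: [-3.14, -0.002, 2.006]
wrist_force: [1.3, 0.2, -2.1]
finger_gap: 17.9
finger_force: 50.0
```

Call:
step_arm(increments=[[[0, 0, 0, -0.748, -0.477, 0, 1], [0, 0, 0, -0.748, -0.477, 0, 1], [0, 0, 0, -0.748, -0.477, 0, 1], [0, 0, 0, 0, 0, 0, 1], [0, 0, 0, 0, 0, 0, 1]]])

```text
clock: 21.3
eef_pos: [472.8, -343.4, 453.3]
eef_rot: [-3.141, -0.002, 2.004]
wrist_force: [-0.1, 0.6, -3.5]
finger_gap: 17.6
finger_force: 50.0
```

```bash
python3 - <<'E'
import r
from h import *
c=grab('top','t7');P=world(c);f=c['frame'].astype(int);Z=P[...,2]
b=(f[...,0]>f[...,2]+40)&(Z>36)&(abs(P[...,0]-510)<18)&(abs(P[...,1]+61)<18);q=P[b];print(b.sum());
if b.sum()>4: print(cv2.minAreaRect(q[:,:2].astype(np.float32)))
d=grab('scene','s7');P=world(d);x,y,_=r.s['eef_pos']
for lo in range(116,256,20):
    m=(P[...,2]>lo)&(P[...,2]<lo+20)&(np.hypot(P[...,0]-x,P[...,1]-y)<22)
    if m.sum()>5: print(lo,m.sum(),np.round(np.median(P[m],0)-[x,y,0],1))
cv2.imwrite('pics/m7.png',np.hstack([cv2.resize(c['frame'][190:260,200:270,::-1],(350,350),interpolation=2),cv2.resize(d['frame'][150:310,230:390,::-1],(350,350))]))
E
```

```text
[ 472.82005525 -343.38629102  453.34646355] 2.0043672289695884 [-0.08162384  0.61831577 -3.52369508] [-0.00179488  0.03140807  0.02114622] 17.641910409774827
21
((509.664306640625, -60.478572845458984), (8.903369903564453, 26.10100555419922), 32.9727897644043)
116 45 [ -8.3  -3.4 126.9]
136 46 [ -3.   -2.4 142.2]
156 18 [ -2.6  -1.5 166.7]
176 20 [ -1.9  -1.9 187.5]
196 23 [ -1.4  -2.  205.9]
216 28 [ -2.8  -1.9 226.8]
236 16 [ -3.   -2.2 244. ]
```

View pics/m7.png

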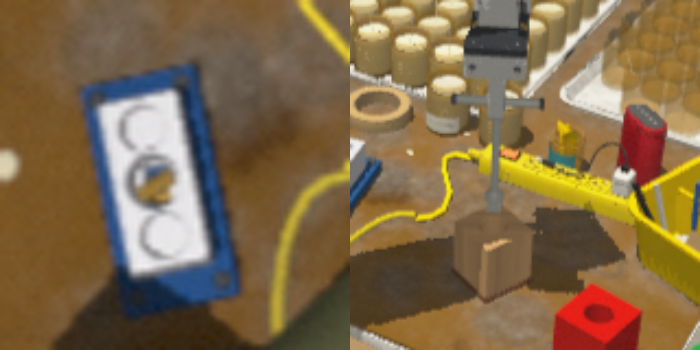

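Left: the bar now lies across the slot at about -57°, i.e. about 1.18 rad of turn, so the mould is locked. Right: the key hangs above the wooden block. I lower it into the hole.

Call:
step_arm(increments=[[[0, 0, 0, 0, 0.018, 0.3, 1], [0, 0, 0, 0, 0, 0.3, 1], [0, 0, 0, 0, 0, 0.2, 1], [0, 0, 0, 0, 0, 0.2, 1], [0, 0, 0, 0, 0, 0, 1]]])

```text
clock: 21.9
eef_pos: [473.6, -342.6, 413.4]
eef_rot: [-3.141, -0.002, 2.006]
wrist_force: [0.2, 0.3, -2.2]
finger_gap: 17.4
finger_force: 50.0
```

Call:
step_arm(increments=[[[0, 0, 0, 0, 0, 0.4, 1], [0, 0, 0, 0, 0, 0.5, 1], [0, 0, 0, 0, 0, 0.4, 1], [0, 0, 0, 0, 0, 0.25, 1], [0, 0, 0, 0, 0, 0, 1]]])

```text
clock: 22.4
eef_pos: [473.6, -342.7, 351.9]
eef_rot: [-3.141, -0.001, 2.006]
wrist_force: [-0.9, 0.5, -2.1]
finger_gap: 17.7
finger_force: 50.0
```

Call:
step_arm(increments=[[[0, 0, 0, 0, 0, 0.1, 1], [0, 0, 0, 0, 0, 0.05, 1], [0, 0, 0, 0, 0, 0, 1], [0, 0, 0, 0, 0, 0, 1], [0, 0, 0, 0, 0, 0, 1]]])

```text
clock: 22.9
eef_pos: [473.6, -342.7, 347.1]
eef_rot: [3.141, 0.0, 2.006]
wrist_force: [-0.7, -0.7, -2.1]
finger_gap: 17.5
finger_force: 50.0
```

Call:
step_arm(increments=[[[0, 0, 0, 0, 0, 0.03, 1], [0, 0, 0, 0, 0, 0.02, 1], [0, 0, 0, 0, 0, 0, 1], [0, 0, 0, 0, 0, 0, 1], [0, 0, 0, 0, 0, 0, 1]]])

```text
clock: 23.4
eef_pos: [473.7, -342.7, 345.3]
eef_rot: [3.141, 0.001, 2.006]
wrist_force: [-1.2, 0.2, 5.4]
finger_gap: 17.6
finger_force: 50.0
```

Call:
step_arm(increments=[[[0, 0, 0, 0, 0, 0, 0.6], [0, 0, 0, 0, 0, 0, 0.4], [0, 0, 0, 0, 0, 0, -1], [0, 0, 0, 0, 0, 0, -1], [0, 0, 0, 0, 0, 0, -1]]])

```text
clock: 23.9
eef_pos: [473.6, -342.7, 344.7]
eef_rot: [-3.141, -0.0, 2.006]
wrist_force: [0.0, 0.3, 0.7]
finger_gap: 47.3
finger_force: 0.0
```

Call:
step_arm(increments=[[[0, 0, 0, 0, 0, 0, -1], [0, 0, 0, 0, 0, 0, -1], [0, 0, 0, 0, 0, 0, -1], [0, 0, 0, 0, 0, 0, -1], [0, 0, 0, 0, 0, 0, -1]]])

```text
clock: 24.4
eef_pos: [473.6, -342.7, 344.8]
eef_rot: [3.142, -0.0, 2.006]
wrist_force: [0.3, 0.7, 0.3]
finger_gap: 87.3
finger_force: 0.0
```

Call:
step_arm(increments=[[[0, 0, 0, 0, 0, -0.3, -1], [0, 0, 0, 0, 0, -0.6, -1], [0, 0, 0, 0, 0, -0.8, -1], [0, 0, 0, 0, 0, -0.8, -1], [0, 0, 0, 0, 0, 0, -1]]])

```text
clock: 24.9
eef_pos: [473.4, -342.5, 450.4]
eef_rot: [3.138, 0.007, 2.006]
wrist_force: [-0.4, -0.3, -0.3]
finger_gap: 94.2
finger_force: 0.0
```

Call:
step_arm(increments=[[[0, 0, 0, 0, 0, 0, -1], [0, 0, 0, 0, 0, 0, -1], [0, 0, 0, 0, 0, 0, -1]]])

```text
clock: 25.2
eef_pos: [473.6, -342.7, 443.9]
eef_rot: [-3.141, -0.001, 2.006]
wrist_force: [0.7, -0.7, 0.1]
finger_gap: 94.2
finger_force: 0.0
```

```bash
python3 - <<'E'
from h import *
c=grab('wrist','w8');s=manip.read_state();print(s['eef_pos'],s['wrist_force'])
P=world(c);Z=P[...,2]
m=(abs(Z-168)<12)&(abs(P[...,0]-474)<80)&(abs(P[...,1]+341)<80);q=P[m]
print(m.sum(),np.percentile(q[:,2],[5,50,95]),cv2.minAreaRect(q[:,:2].astype(np.float32)))
d=grab('scene','s8');P=world(d)
m=(abs(P[...,2]-172)<12)&(abs(P[...,0]-474)<80)&(abs(P[...,1]+341)<80);q=P[m];print(cv2.minAreaRect(q[:,:2].astype(np.float32)),np.median(q[:,2]))
for lo in (90,110,130):
    m=(P[...,2]>lo)&(P[...,2]<lo+20)&(np.hypot(P[...,0]-473,P[...,1]+342)<20);print(lo,np.median(P[m],0).round(1))
E
```

```text
[ 473.62501586 -342.71907454  443.95465174] [ 0.76581364  0.34476009 -0.34221374]
2085 [166.63116625 170.92877727 175.22750644] ((473.005126953125, -343.095947265625), (17.734146118164062, 109.73209381103516), 23.642913818359375)
((472.4511413574219, -343.78778076171875), (23.633441925048828, 108.26873016357422), 27.597164154052734) 168.7559081838674
90 [ 472.2 -345.9  100.3]
110 [ 471.8 -345.   121.8]
130 [ 471.4 -345.9  139.9]
```

```bash
python3 -c "
from cell import workorder;print(workorder.sign_off())"
```

```text
the job is handed in; nothing more can be done
None
```

The job is handed in, but the sign-off returned no verdict: by my last measurements the mould is seated and locked (screw at about 1.18 rad), the key stands upright back in the wooden block, and the arm never went near the pen, dropper, jar or tape.

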